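Size a coat peg in the hole gauge

TASK

Find the size of the coat peg that hangs in the blue block: push it upright through the hole gauge until its collar lies on the plate, first in the widest hole (red dot), then stepping down one hole at a time, until a hole refuses it. Feel for it gently, never forcing it with more than about 30 N, and finish with the peg fully home and let go in the tightest hole that it passes. Leave the two sorted pegs in the wooden rack, and the flashlight, the vial and the fishing weight, where they are.

Things in the scene. Friction and masses are not known exactly. Their poses are not given: they have to be found in the camera images.
- gauge: hole gauge, fixed to the table: aluminium plate 70 x 200 x 12 mm on two end feet of pine, top face 60 to 80 mm above the table (it differs each time), free space below the holes; stiff, so a fast touchdown knocks hard: feel down at 10 mm/s or so. Origin 60 mm below the middle of the top face; its y runs along the row of holes towards the widest one, which has a red dot beside it.
- wide (a point): centre of the widest hole's mouth in the gauge's top face, at y = 62 mm of the gauge; z up. Bore 24 mm through the 12 mm plate, 1 mm chamfer. Every peg passes it. A peg is home when its collar lies on the plate, its foot 40 mm below this point; one too thick stops with its foot within about 4 mm of the mouth.
- middle (a point): centre of the middle hole's mouth in the gauge's top face, at y = 0 mm of the gauge; z up. Bore 20.5 mm through the 12 mm plate, 1 mm chamfer. Some pegs pass it. A peg is home when its collar lies on the plate, its foot 40 mm below this point; one too thick stops with its foot within about 4 mm of the mouth.
- tight (a point): centre of the tightest hole's mouth in the gauge's top face, at y = -62 mm of the gauge; z up. Bore 17 mm through the 12 mm plate, 1 mm chamfer. Made for the thinnest pegs. A peg is home when its collar lies on the plate, its foot 40 mm below this point; one too thick stops with its foot within about 4 mm of the mouth.
- holder: blue block, fixed, 64 x 64 x 60 mm, origin under its centre on the table; a 28 mm hole through its middle, in which the peg to be sized hangs.
- todo (a point): centre of the blue block's hole at its top face, 60 mm above the table.
- rack: wooden block, fixed, 64 x 120 x 60 mm, origin under its centre on the table, with two 28 mm holes 58 mm apart along its y; the two pegs already sorted hang in them and stay there.
- sorted (a point): middle of the wooden rack's top face, 60 mm above the table.
- peg_a: one of three look-alike beech coat pegs, 60 g, sturdy: grip it firmly. Origin: centre of the shank's foot; z up the peg. Shank 40 mm long, foot chamfered 2 x 3 mm; collar 42 mm wide at z 40-46 mm; round grip 24 mm wide at z 46-88 mm. Hangs upright by its collar. Shank hidden in the block, size not marked, at most 23 mm, and not the same for all pegs: it must be felt in the gauge.
- peg_b: one of three look-alike beech coat pegs, 60 g, sturdy: grip it firmly. Origin: centre of the shank's foot; z up the peg. Shank 40 mm long, foot chamfered 2 x 3 mm; collar 42 mm wide at z 40-46 mm; round grip 24 mm wide at z 46-88 mm. Hangs upright by its collar. Shank hidden in the block, size not marked, at most 23 mm, and not the same for all pegs: it must be felt in the gauge.
- peg_c: one of three look-alike beech coat pegs, 60 g, sturdy: grip it firmly. Origin: centre of the shank's foot; z up the peg. Shank 40 mm long, foot chamfered 2 x 3 mm; collar 42 mm wide at z 40-46 mm; round grip 24 mm wide at z 46-88 mm. Hangs upright by its collar. Shank hidden in the block, size not marked, at most 23 mm, and not the same for all pegs: it must be felt in the gauge.
- flashlight: steel flashlight lying on the table, 168 mm long along its x, head 38 mm diameter; origin under its middle. Leave alone.
- vial: green glass vial with a cork stopper, 28 mm diameter, 72 mm tall, upright; origin under its centre. Leave alone.
- fishing_weight: lead fishing weight, a cone 44 mm wide and 42 mm tall with a brass eye; origin under its centre. Leave alone.
Things that resemble listed ones, but are neither listed nor needed, are in the scene too. What is shaped like the peg_a but yellow is not meant. Leave any yellow look-alike of the rack alone.

How it is judged:
On the way, in this order (a step that is already met when the one before it is completed fails the run):
1. the peg from the blue block is home in the widest hole ((((z of peg_a in the frame of wide below -0.037 m and horizontal distance between peg_a and wide below 0.008 m and angle between peg_a's own z axis and vertical below 0.08 rad) and horizontal distance between each of peg_b, peg_c and sorted below 0.05 m and distance of each of peg_b, peg_c from where it was at the start of the episode below 0.015 m) or ((z of peg_b in the frame of wide below -0.037 m and horizontal distance between peg_b and wide below 0.008 m and angle between peg_b's own z axis and vertical below 0.08 rad) and horizontal distance between each of peg_a, peg_c and sorted below 0.05 m and distance of each of peg_a, peg_c from where it was at the start of the episode below 0.015 m) or ((z of peg_c in the frame of wide below -0.037 m and horizontal distance between peg_c and wide below 0.008 m and angle between peg_c's own z axis and vertical below 0.08 rad) and horizontal distance between each of peg_a, peg_b and sorted below 0.05 m and distance of each of peg_a, peg_b from where it was at the start of the episode below 0.015 m))), for 0.1 s.
2. the peg is home in the middle hole, or, if it is too thick, has been pressed on it and refused (((z of peg_a in the frame of middle below -0.037 m and horizontal distance between peg_a and middle below 0.008 m and angle between peg_a's own z axis and vertical below 0.08 rad) or (z of peg_b in the frame of middle below -0.037 m and horizontal distance between peg_b and middle below 0.008 m and angle between peg_b's own z axis and vertical below 0.08 rad) or (contact force between peg_c and gauge above 1.5 N and horizontal distance between peg_c and middle below 0.006 m and z of peg_c in the frame of middle between -0.006 and 0.004 m and angle between peg_c's own z axis and vertical below 0.15 rad))), for 0.05 s.
3. a peg that passed the middle hole has been pressed on the tightest hole and refused; one that did not is home in the widest hole again (((contact force between peg_a and gauge above 1.5 N and horizontal distance between peg_a and tight below 0.006 m and z of peg_a in the frame of tight between -0.006 and 0.004 m and angle between peg_a's own z axis and vertical below 0.15 rad) or (contact force between peg_b and gauge above 1.5 N and horizontal distance between peg_b and tight below 0.006 m and z of peg_b in the frame of tight between -0.006 and 0.004 m and angle between peg_b's own z axis and vertical below 0.15 rad) or (z of peg_c in the frame of wide below -0.037 m and horizontal distance between peg_c and wide below 0.008 m and angle between peg_c's own z axis and vertical below 0.08 rad))), for 0.05 s.
At the end, for the whole second after the job is handed in: the peg that hung in the blue block stands at rest in the tightest hole it passes, its collar within 3 mm of the plate, within 8 mm of the hole's centre and upright within 0.08 rad, let go; the other two pegs hang in the rack within 15 mm of where they were ((((z of peg_a in the frame of middle below -0.037 m and horizontal distance between peg_a and middle below 0.008 m and angle between peg_a's own z axis and vertical below 0.08 rad) and horizontal distance between each of peg_b, peg_c and sorted below 0.05 m and distance of each of peg_b, peg_c from where it was at the start of the episode below 0.015 m and linear speed of peg_a below 0.02 m/s) or ((z of peg_b in the frame of middle below -0.037 m and horizontal distance between peg_b and middle below 0.008 m and angle between peg_b's own z axis and vertical below 0.08 rad) and horizontal distance between each of peg_a, peg_c and sorted below 0.05 m and distance of each of peg_a, peg_c from where it was at the start of the episode below 0.015 m and linear speed of peg_b below 0.02 m/s) or ((z of peg_c in the frame of wide below -0.037 m and horizontal distance between peg_c and wide below 0.008 m and angle between peg_c's own z axis and vertical below 0.08 rad) and horizontal distance between each of peg_a, peg_b and sorted below 0.05 m and distance of each of peg_a, peg_b from where it was at the start of the episode below 0.015 m and linear speed of peg_c below 0.02 m/s))); the robot touches nothing.
It fails at once if a peg is pressed on the gauge with more than 30 N (contact force between any of peg_a, peg_b, peg_c and gauge above 30 N).
It fails at once if the robot presses on the gauge with more than 30 N (contact force between any of the arm, the fingers and gauge above 30 N).
It fails at once if flashlight, vial or fishing weight moved more than 20 mm or the vial tipped (distance of any of flashlight, vial, fishing_weight from where it was at the start of the episode above 0.02 m or angle between vial's own z axis and vertical above 0.4 rad).
It also fails if it takes over 72 s, if anything falls off the work surface, if the arm or the gripper's body presses on something with over 40 N, if the wrist force passes 120 N, or if a joint passes its speed limit or range.

ROBOT

A 6-joint arm with a two-finger parallel gripper is mounted at the origin on the work surface. World frame = base frame: x ahead of the robot, y to its left, z up, the work surface at z = 0. Lengths are in m, angles in rad, forces in N, time in s.
With the tool pointing down it reaches from about 0.35 to 0.775 m from the base axis. Payload 5.5 kg.
Tool frame: the origin (TCP) lies midway between the tips of the shut fingers; the grasp point (between the pads) lies 19 mm behind it; z points along the fingers, y is the line along which they close (so a half turn about z gives the same grasp; the last joint's range is limited). The gripper opens to 85 mm and grips with 20 to 120 N. Pads are 22 mm wide; open, the fingers measure 114 mm over their backs; the gripper's body (76 mm by 85 mm) begins 54 mm behind the grasp point. The pads swing forward as they close: fully open they stand 13 mm farther back than shut.
Start: joints at [1.17, 0.313, 0.046, 1.304, 0, 1.431], TCP at [0.148, 0.556, 0.231] pointing down, gripper open.
Joint ranges: [-2.76, 2.76], [-0.86, 1.69], [-1.03, 1.26], [-2.2, 2.34], [-1.47, 1.5], [-3.14, 3.14]. Speed limits (rad/s): [2.57, 2.57, 3.14, 3.14, 3.14, 3.14].

INTERFACE

Orientations are given as a unit quaternion [w, x, y, z].
In Python, from workcell import telemetry, imaging, env gives the robot as it stands. The module is installed in compiled form; this text tells all that it offers.
- The arm moves only by the tool step_arm, never from a script. Its argument "moves" is a list of rows, each a list of 3 entries, a list of its own where there are three numbers: the shift along the tool's x, y, z in mm, then the turn, a rotation vector about the tool's x, y, z in rad, then the finger opening in mm, from 0 to 85.4. A call has 1 to 8 rows; each row is the pose to reach, as a shift and turn from the pose commanded when the call began, along the tool's axes at that moment; what a row does not reach only later rows make up. A row lasts 1/12 s, in which the tool goes at most 41.7 mm and 7.16 degrees, less where a joint would pass 70% of its speed; a pose out of reach is approached as far as the arm can. A call with a gripper value outside its range is refused whole. The fingers move at their own pace and stop on an object; "grip_force" is the grip in N (left out, the last holds). Time passes only in rows, so rows that repeat a pose let the fingers close. It gives the time, the measured TCP pose, the force, the opening and the grip force at its end, in the units of the state.
- telemetry.get_state(): the state, without advancing time (a new reading comes with each control period).
- imaging.read_camera(name): name is "scene" or "side" or "wrist"; returns the picture (384x512x3 uint8, red, green, blue); there is no depth.
- imaging.camera_params(name): a dict with "camera_matrix" (3x3 intrinsics, pixels), "pose" (4x4, takes a point from camera to world coordinates). Camera axes: x right, y up, looking along -z (the intrinsics and any distortion apply to the point x, -y, -z); pixel columns grow to the right and rows downward; lengths in m; the calibration is good to about 2 mm. A picture is of the moment at which its call begins: read the wrist's pose just before it. camera_params takes no time and is no camera call; for the wrist camera it gives the pose at the moment of the call.
- env.hand_in(): hands the job in; it is judged then, once.
The state is a dict: "clock": time; "joint_pos": joint angles; "qvel": joint speeds; "tau": joint torques, N m; "tcp_pos": TCP position; "orientation": TCP orientation; "wrist_force": force on the tool from outside, world axes, zero at the start; "ft_torque": the same for the moment, N m; "finger_gap": finger opening in m; "grip_force": force on a finger pad.
Only numpy, scipy, OpenCV 4.12 (cv2) and the standard library are available. Lean on these libraries where they do the work, as an engineer would, in place of code of your own. Each camera call takes 0.05 s, during which the arm holds its last target. There are 200 camera calls.

## Working session

There is one attempt and no reset: what is moved stays moved. The work goes in short steps, Python scripts to look and compute and a tool call to move; the robot and the scene stay as the last step left them, time stands still between calls to the robot, and variables do not carry over. Pictures are saved under pics/ and viewed, at most 10 in all, crops included, and the job is handed in when it is done.

Besides the shell and the picture viewer there is one more tool, called after "Request:" as name(argument=value, ...), one argument or row to a line, values as JSON. step_arm: Moves the arm, as the interface text tells. Its arguments: {"type":"object","properties":{"moves":{"type":"array"},"grip_force":{"type":"number"}},"required":["moves"]}

```bash
mkdir -p pics; cat > h.py <<'E'
import numpy as np, cv2
from workcell import telemetry, imaging, env
def cam(n):
    p=imaging.camera_params(n); return np.array(p["camera_matrix"]),np.array(p["pose"]),p
def ray(n,u,v,c=None):
    K,T=(c or cam(n))[:2]
    d=np.linalg.inv(K)@[u,v,1]; d=T[:3,:3]@(d*[1,-1,-1]); return T[:3,3],d/np.linalg.norm(d)
def plane(n,u,v,z,c=None):
    o,d=ray(n,u,v,c); return o+d*(z-o[2])/d[2]
def proj(n,P,c=None):
    K,T=(c or cam(n))[:2]; q=T[:3,:3].T@(np.array(P)-T[:3,3]); q=K@(q*[1,-1,-1]); return q[:2]/q[2]
def tri(rs):
    A=0;b=0
    for o,d in rs:
        M=np.eye(3)-np.outer(d,d);A=A+M;b=b+M@o
    return np.linalg.solve(A,b)
def snap(n,f):
    im=imaging.read_camera(n); cv2.imwrite(f"pics/{f}.png",im[:,:,::-1]); return im
E
python3 - <<'E'
from h import *
a=snap("scene","scene0");b=snap("side","side0");c=snap("wrist","w0")
cv2.imwrite("pics/both.png",cv2.resize(np.hstack([a,b])[:,:,::-1],(800,300),interpolation=cv2.INTER_AREA))
for n in("scene","side","wrist"):
    p=cam(n);print(n,{k:v for k,v in p[2].items() if k!="pose"},p[1].round(3).tolist())
print(telemetry.get_state())
E
```

```text
scene {'camera_matrix': array([[451.76477573,   0.        , 251.84471233],
       [  0.        , 451.76477573, 199.07226051],
       [  0.        ,   0.        ,   1.        ]])} [[0.678, -0.401, 0.617, 1.402], [0.735, 0.365, -0.571, -0.699], [0.004, 0.84, 0.542, 0.781], [0.0, 0.0, 0.0, 1.0]]
side {'camera_matrix': array([[394.58910176,   0.        , 256.02382801],
       [  0.        , 394.58910176, 197.11059894],
       [  0.        ,   0.        ,   1.        ]])} [[-0.909, 0.302, -0.287, 0.289], [-0.416, -0.629, 0.657, 0.818], [0.018, 0.716, 0.698, 0.878], [0.0, 0.0, 0.0, 1.0]]
wrist {'camera_matrix': array([[326.1793655 ,   0.        , 255.84142128],
       [  0.        , 326.1793655 , 190.74755863],
       [  0.        ,   0.        ,   1.        ]])} [[0.257, -0.929, -0.266, 0.082], [0.966, 0.247, 0.072, 0.573], [-0.001, -0.276, 0.961, 0.373], [0.0, 0.0, 0.0, 1.0]]
{'clock': 0.15, 'joint_pos': array([1.17037684e+00, 3.13851792e-01, 4.52241156e-02, 1.30362608e+00,
       1.77721014e-07, 1.43119280e+00]), 'qvel': array([-5.43195257e-06, -2.91793193e-03,  3.44998491e-03, -6.37962392e-04,
       -4.70235508e-05,  2.69827147e-04]), 'tau': array([ 1.62237542e-03, -4.81065631e+01,  2.98815358e+01,  1.39233872e-02,
       -8.44218766e-05, -1.57459812e-05]), 'tcp_pos': array([0.14812777, 0.55517691, 0.23059366]), 'orientation': array([-1.94464868e-04,  1.30038632e-01,  9.91508660e-01, -7.02288177e-04]), 'wrist_force': array([-0.050468  ,  0.14323946,  0.8721262 ]), 'ft_torque': array([ 0.04890602, -0.02429375,  0.00820027]), 'grip_force': 0.0, 'finger_gap': 0.08567185475141229}
```

View pics/scene0.png

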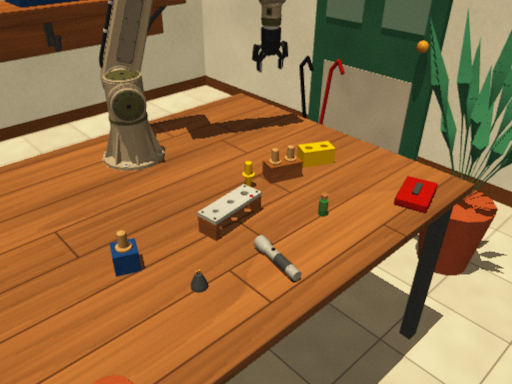

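View pics/side0.png

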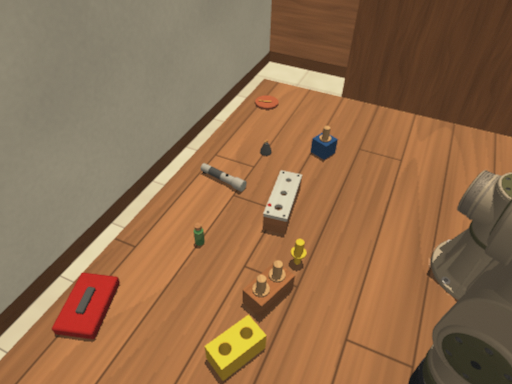

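The pictures show these, as scene and side pixels:
- Blue block with the beech peg: scene (123,250), side (325,143).
- Gauge: scene (230,208), side (284,200).
- Wooden rack with two beech pegs: scene (283,165), side (268,285).
- Yellow peg look-alike: scene (249,173), side (299,250).
- Yellow rack: scene (316,153), side (236,345).

Four things could be taken for the peg: the two rack pegs, the yellow one, and the one in the blue block. By the description it is the one in the blue block. I'll check that in a close crop.

```bash
python3 - <<'E'
from h import *
a=cv2.imread("pics/scene0.png");b=cv2.imread("pics/side0.png")
z=lambda i,x,y,w,h,k:cv2.resize(i[y:y+h,x:x+w],(w*k,h*k),interpolation=cv2.INTER_CUBIC)
out=np.vstack([np.hstack([z(a,190,175,80,70,5),z(b,250,165,80,70,5)]),np.hstack([z(a,95,222,80,50,5),z(b,290,115,80,50,5)])])
cv2.imwrite("pics/crop1.png",out)
K={n:cam(n) for n in("scene","side")}
# blue block & plate masks
for n,i in(("scene",a),("side",b)):
    h=cv2.cvtColor(i,cv2.COLOR_BGR2HSV)
    m=cv2.inRange(h,(100,120,40),(125,255,255)); 
    c=max(cv2.findContours(m,0,2)[0],key=cv2.contourArea);print(n,"blue",cv2.boundingRect(c))
    m=cv2.inRange(h,(0,0,150),(180,45,255)); x,y,w,hh=(190,175,80,70) if n=="scene" else (250,165,80,70)
    q=np.zeros_like(m);q[y:y+hh,x:x+w]=m[y:y+hh,x:x+w]
    c=max(cv2.findContours(q,0,2)[0],key=cv2.contourArea);print("plate",cv2.boundingRect(c),cv2.boxPoints(cv2.minAreaRect(c)).round(1).tolist())
    print(cv2.approxPolyDP(cv2.convexHull(c),3,True)[:,0].tolist())
E
```

```text
scene blue (110, 239, 31, 37)
plate (241, 199, 1, 1) [[241.0, 199.0], [241.0, 199.0], [241.0, 199.0], [241.0, 199.0]]
[[241, 199]]
side blue (312, 136, 25, 22)
plate (264, 171, 37, 48) [[263.8999938964844, 213.3000030517578], [279.0, 168.0], [300.8999938964844, 175.3000030517578], [285.79998779296875, 220.60000610351562]]
[[281, 171], [300, 175], [286, 218], [264, 213]]
```

View pics/crop1.png

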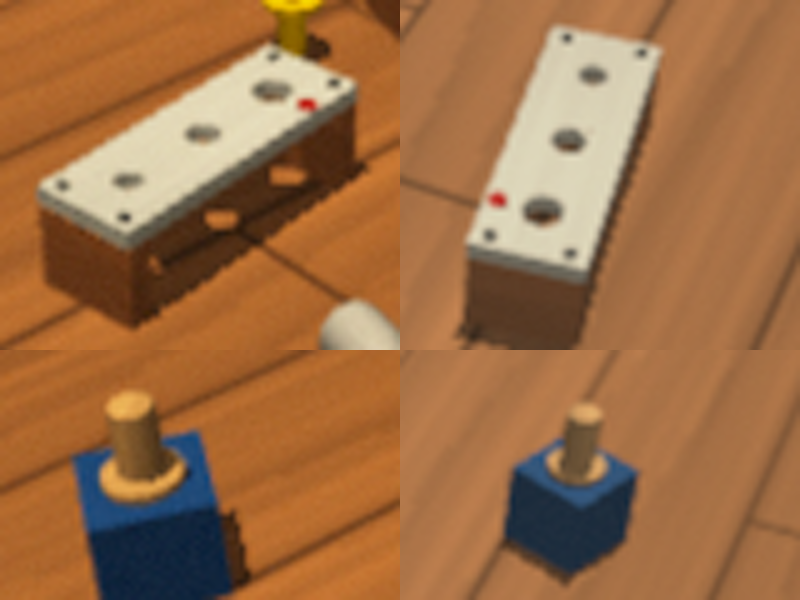

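The crop confirms it: the blue block holds a beech peg. Its top is at about scene (121,232) and side (327,127). The gauge holes are at scene (244,193), (231,202), (216,211), with the red dot beside the far hole.

```bash
python3 - <<'E'
from h import *
P={"wide":((244.4,193),(278.6,206.8)),"mid":((230.6,201.6),(283.8,192.8)),"tight":((215.8,211.2),(288.6,179.8)),
"c1":((243.6,184),(302,174.6)),
"pegtop":((121.2,232),(327.2,127.4))}
# corners: scene far-left(243.6,184) etc; match by nearest ray distance
S=[(243.6,184),(261,191.4),(216,222.7),(198,212.4)];D=[(280.6,170.6),(302,174.6),(287.6,219),(263.4,214)]
f=lambda s,d:tri([ray("scene",s[0]-.4,s[1]-.4),ray("side",d[0]-.4,d[1]-.4)])
for k in("wide","mid","tight","pegtop"):
    s,d=P[k];X=f(s,d);print(k,X.round(4),(proj("scene",X)-s).round(1),(proj("side",X)-d).round(1))
for s,d in zip(S,[D[2],D[3],D[0],D[1]]):
    X=f(s,d);print(s,d,X.round(4),(proj("scene",X)-s).round(1))
print("pegtop@108mm",plane("scene",120.8,231.6,.108),plane("side",326.8,127,.108))
# other things approx
for n,u,v,z in(("yellowpeg",249,163,.1),("vial",323,195,.07),("flash1",260,243,.02),("flash2",294,273,.02),("weight",199,285,.01)): print(n,plane("scene",u,v,z).round(3))
E
```

```text
wide [0.5483 0.06   0.0664] [-0.1 -0.3] [-0.  -0.5]
mid [ 0.5566 -0.0009  0.0665] [-0.1 -0.3] [-0.1 -0.5]
tight [ 0.5652 -0.0627  0.0657] [-0.1 -0.3] [-0.1 -0.5]
pegtop [ 0.5293 -0.3296  0.1077] [ 0.2 -0. ] [ 0.  -0.7]
(243.6, 184) (287.6, 219) [0.5075 0.0932 0.0663] [-0.1 -0.3]
(261, 191.4) (263.4, 214) [0.5757 0.1038 0.066 ] [ 0.3 -0.2]
(216, 222.7) (280.6, 170.6) [ 0.6053 -0.095   0.0633] [-0.2 -0.3]
(198, 212.4) (302, 174.6) [ 0.5362 -0.1035  0.0659] [-0.2 -0.3]
pegtop@108mm [ 0.52738958 -0.33014058  0.108     ] [ 0.52999873 -0.3270146   0.108     ]
yellowpeg [0.466 0.154 0.1  ]
vial [0.718 0.219 0.07 ]
flash1 [ 0.712 -0.03   0.02 ]
flash2 [ 0.855 -0.05   0.02 ]
weight [ 0.722 -0.243  0.01 ]
```

```bash
cat >> h.py <<'E'
def to(P):
    from scipy.spatial.transform import Rotation as R
    s=telemetry.get_state();w,x,y,z=s["orientation"];r=R.from_quat([x,y,z,w])
    print("t",round(s["clock"],2),"tcp",s["tcp_pos"].round(4),"shift_mm",(r.inv().apply(np.array(P)-s["tcp_pos"])*1000).round(1),"F",np.round(s["wrist_force"],1),"gap",round(s["finger_gap"],4),"tilt_rotvec",(r.inv()*R.from_quat([.13,.9915,0,0])).as_rotvec().round(4))
E
python3 -c "
from h import *
to([.42,.15,.25])"
```

```text
t 0.15 tcp [0.1481 0.5552 0.2306] shift_mm [-367.2 -321.4  -19. ] F [-0.1  0.1  0.9] gap 0.0857 tilt_rotvec [-0.0014 -0.0002 -0.0001]
```

Request:
step_arm(
  moves=[
    [[-184,-160,-10],[0,0,0],85],
    [[-184,-160,-10],[0,0,0],85],
    [[-184,-160,-10],[0,0,0],85],
    [[-184,-160,-10],[0,0,0],85],
    [[-184,-160,-10],[0,0,0],85],
    [[-184,-160,-10],[0,0,0],85],
    [[-184,-160,-10],[0,0,0],85],
  ],
)

```text
clock: 0.73
tcp_pos: [0.2875, 0.3493, 0.2415]
orientation: [0.001, 0.133, 0.991, -0.001]
wrist_force: [-1.1, -0.3, -0.2]
finger_gap: 0.0847
grip_force: 0.0
```

Request:
step_arm(
  moves=[
    [[-184,-160,-10],[0,0,0],85],
    [[-184,-160,-10],[0,0,0],85],
    [[-184,-160,-10],[0,0,0],85],
    [[-184,-160,-10],[0,0,0],85],
    [[-184,-160,-10],[0,0,0],85],
    [[-184,-160,-10],[0,0,0],85],
    [[-184,-160,-10],[0,0,0],85],
  ],
)

```text
clock: 1.32
tcp_pos: [0.4248, 0.1474, 0.2513]
orientation: [0.001, 0.133, 0.991, -0.001]
wrist_force: [0.8, 0.3, 0.0]
finger_gap: 0.0847
grip_force: 0.0
```

```bash
python3 -c "
from h import *
to([.529,-.33,.20]);print(telemetry.get_state()['joint_pos'])"
```

```text
t 1.32 tcp [0.4248 0.1474 0.2513] shift_mm [-226.5 -432.8   52.2] F [0.8 0.3 0. ] gap 0.0847 tilt_rotvec [-0.0008  0.0025 -0.0068]
[ 0.15632033  0.06312314 -0.21435647  1.29139794 -0.00175012  0.4238869 ]
```

Request:
step_arm(
  moves=[
    [[-113,-216,26],[0,0,0],85],
    [[-113,-216,26],[0,0,0],85],
    [[-113,-216,26],[0,0,0],85],
    [[-113,-216,26],[0,0,0],85],
    [[-113,-216,26],[0,0,0],85],
    [[-113,-216,26],[0,0,0],85],
    [[-113,-216,26],[0,0,0],85],
  ],
)

```text
clock: 1.9
tcp_pos: [0.4761, -0.0912, 0.224]
orientation: [0.0, 0.133, 0.991, -0.001]
wrist_force: [0.7, 0.3, 0.1]
finger_gap: 0.0854
grip_force: 0.0
```

Request:
step_arm(
  moves=[
    [[-113,-216,26],[0,0,0],85],
    [[-113,-216,26],[0,0,0],85],
    [[-113,-216,26],[0,0,0],85],
    [[-113,-216,26],[0,0,0],85],
    [[-113,-216,26],[0,0,0],85],
    [[-113,-216,26],[0,0,0],85],
    [[-113,-216,26],[0,0,0],85],
    [[-113,-216,26],[0,0,0],85],
  ],
)

```text
clock: 2.57
tcp_pos: [0.5283, -0.3246, 0.1975]
orientation: [-0.001, 0.131, 0.991, 0.001]
wrist_force: [1.0, -0.3, -0.2]
finger_gap: 0.0851
grip_force: 0.0
```

```bash
python3 - <<'E'
from h import *
to([.529,-.33,.20])
c=cam("wrist");im=snap("wrist","w1");np.save("w1.npy",c[1])
print("pred top",proj("wrist",[.529,-.3295,.108],c),"collar",proj("wrist",[.529,-.3295,.066],c))
print([proj("wrist",[.529+a,-.3295+b,.06],c).round(0).tolist() for a,b in((.03,.03),(-.03,-.03))])
E
```

```text
t 2.57 tcp [ 0.5283 -0.3246  0.1975] shift_mm [-2.  -5.1 -2.5] F [ 1.  -0.3 -0.2] gap 0.0851 tilt_rotvec [ 0.0016 -0.0023 -0.0022]
pred top [249.4797574  195.95800962] collar [250.29470957 181.9766364 ]
[[291.0, 203.0], [208.0, 157.0]]
```

View pics/w1.png

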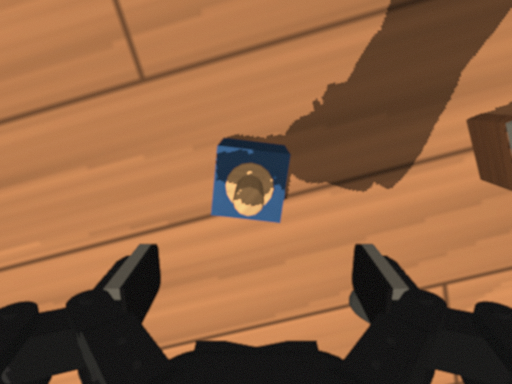

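The wrist picture shows the blue block with its peg. The collar is centred near (250,189), against a predicted (250,182), so I'll re-measure by mask now that the arm has settled.

```bash
python3 - <<'E'
from h import *
im=imaging.read_camera("wrist")
to([.529,-.33,.20]);c=cam("wrist");im=imaging.read_camera("wrist");to([.529,-.33,.20])
h=cv2.cvtColor(im,cv2.COLOR_RGB2HSV)
m=cv2.inRange(h,(100,120,20),(130,255,255));m[:, :180]=0;m[:,320:]=0
k=max(cv2.findContours(m,0,2)[0],key=cv2.contourArea);k=cv2.convexHull(k)
print("blue",cv2.boundingRect(k),cv2.approxPolyDP(k,4,True)[:,0].tolist())
q=np.zeros_like(m);cv2.fillPoly(q,[k],255);q=cv2.erode(q,np.ones((3,3)))&~m
q=cv2.morphologyEx(q,cv2.MORPH_OPEN,np.ones((3,3)))
k=max(cv2.findContours(q,0,2)[0],key=cv2.contourArea);e=cv2.fitEllipse(cv2.convexHull(k));print("collar",cv2.boundingRect(k),e)
print(plane("wrist",*e[0],.064,c), proj("wrist",[.529,-.3295,.064],c))
print("fingertip pred tcp",proj("wrist",telemetry.get_state()["tcp_pos"],c))
E
```

```text
t 2.67 tcp [ 0.5282 -0.3225  0.1988] shift_mm [-2.7 -7.  -1.2] F [-0.2  0.5 -0.3] gap 0.085 tilt_rotvec [ 0.0013 -0.0015  0.0007]
t 2.72 tcp [ 0.5283 -0.3222  0.1993] shift_mm [-2.6 -7.3 -0.7] F [-0.6  0.2  0.3] gap 0.0851 tilt_rotvec [ 0.0009 -0.0008  0.0014]
blue (210, 140, 77, 82) [[222, 140], [282, 148], [286, 157], [275, 221], [210, 214], [216, 147]]
collar (222, 162, 50, 56) ((246.3731231689453, 188.46112060546875), (49.24617385864258, 55.217098236083984), 5.49520206451416)
[ 0.53460132 -0.33263246  0.064     ] [248.12916634 181.63825612]
fingertip pred tcp [256.491212   246.68629045]
```

```bash
python3 - <<'E'
from h import *
c=cam("wrist")
C=np.array([plane("wrist",u,v,.06,c) for u,v in((216,147),(286,157),(275,221),(210,214))])
print(C.round(4),np.linalg.norm(C-np.roll(C,1,0),axis=1).round(4),C.mean(0))
print("collar upper edge",plane("wrist",247,162,.066,c)," lower if collar",plane("wrist",247,217,.066,c),"lower if top",plane("wrist",247,217,.108,c))
o=cv2.imread("pics/scene0.png")
for n,f in(("scene","scene0"),("side","side0")):
    i=cv2.imread(f"pics/{f}.png");h=cv2.cvtColor(i,cv2.COLOR_BGR2HSV);m=cv2.inRange(h,(100,120,20),(130,255,255))
    k=cv2.convexHull(max(cv2.findContours(m,0,2)[0],key=cv2.contourArea));M=cv2.moments(k);u,v=M["m10"]/M["m00"],M["m01"]/M["m00"]
    print(n,cv2.approxPolyDP(k,2,True)[:,0].tolist(),"centroid@30mm",plane(n,u,v,.033))
E
```

```text
[[ 0.4933 -0.3485  0.06  ]
 [ 0.5173 -0.2919  0.06  ]
 [ 0.5728 -0.3155  0.06  ]
 [ 0.5509 -0.3715  0.06  ]] [0.0621 0.0615 0.0604 0.0602] [ 0.53356878 -0.33184446  0.06      ]
collar upper edge [ 0.51176883 -0.32552524  0.066     ]  lower if collar [ 0.56028079 -0.33874324  0.066     ] lower if top [ 0.54534555 -0.33359227  0.108     ]
scene [[134, 239], [140, 269], [117, 275], [110, 244]] centroid@30mm [ 0.53269693 -0.33347932  0.033     ]
side [[317, 136], [334, 138], [336, 140], [333, 152], [322, 157], [312, 151], [313, 139]] centroid@30mm [ 0.52897372 -0.32032185  0.033     ]
```

```bash
python3 -c "
from h import *
to([.532,-.331,.0705])"
```

```text
t 2.72 tcp [ 0.5283 -0.3222  0.1993] shift_mm [ -5.9  -7.7 128.8] F [-0.6  0.2  0.3] gap 0.0851 tilt_rotvec [ 0.0009 -0.0008  0.0014]
```

Request:
step_arm(
  moves=[
    [[-6,-8,0],[0,0,0],85],
    [[-6,-8,30],[0,0,0],85],
    [[-6,-8,60],[0,0,0],85],
    [[-6,-8,60],[0,0,0],85],
    [[-6,-8,60],[0,0,0],85],
    [[-6,-8,60],[0,0,0],85],
  ],
)

```text
clock: 3.22
tcp_pos: [0.5327, -0.3333, 0.141]
orientation: [0.001, 0.13, 0.992, -0.0]
wrist_force: [1.5, 0.6, -0.2]
finger_gap: 0.0853
grip_force: 0.0
```

```bash
python3 -c "
from h import *
to([.532,-.331,.0705])"
```

```text
t 3.22 tcp [ 0.5327 -0.3333  0.141 ] shift_mm [ 1.4  2.1 70.5] F [ 1.5  0.6 -0.2] gap 0.0853 tilt_rotvec [-0.0005  0.0014  0.0008]
```

Request:
step_arm(
  moves=[
    [[1,1,20],[0,0,0],85],
    [[1,1,40],[0,0,0],85],
    [[1,1,60],[0,0,0],85],
    [[1,1,70],[0,0,0],85],
    [[1,1,70],[0,0,0],85],
    [[1,1,70],[0,0,0],85],
  ],
)

```text
clock: 3.72
tcp_pos: [0.5319, -0.3325, 0.0705]
orientation: [0.001, 0.13, 0.992, -0.0]
wrist_force: [-0.1, -0.3, 0.9]
finger_gap: 0.0851
grip_force: 0.0
```

```bash
python3 -c "
from h import *
to([.532,-.331,.0705]);snap('wrist','w2')
to([.532,-.331,.0705])"
```

```text
t 3.72 tcp [ 0.5319 -0.3325  0.0705] shift_mm [0.3 1.5 0. ] F [-0.1 -0.3  0.9] gap 0.0851 tilt_rotvec [-0.0004  0.0011  0.0001]
t 3.77 tcp [ 0.5323 -0.3329  0.0711] shift_mm [0.8 1.7 0.6] F [ 0.5  0.2 -0. ] gap 0.085 tilt_rotvec [-0.001   0.0023  0.0001]
```

View pics/w2.png

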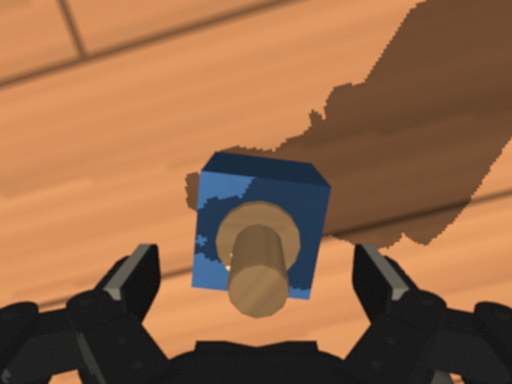

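The peg stands between the open fingers. Its top is centred at about (258,290) and its collar at about (258,242).

```bash
python3 - <<'E'
from h import *
c=cam("wrist");t=telemetry.get_state()["tcp_pos"]
for z in(.108,.066):print(proj("wrist",[t[0],t[1],z],c))
print(plane("wrist",258.5,289.5,.108,c),plane("wrist",258,242,.066,c),t)
E
```

```text
[255.8233376  290.28488392]
[255.8796344  241.69319771]
[ 0.53225614 -0.33185041  0.108     ] [ 0.53275078 -0.33192243  0.066     ] [ 0.53232236 -0.33289184  0.07111668]
```

Request:
step_arm(
  moves=[
    [[0,1,0],[0,0,0],10],
    [[0,1,0],[0,0,0],10],
    [[0,1,0],[0,0,0],10],
    [[0,1,0],[0,0,0],10],
    [[0,1,0],[0,0,0],10],
    [[0,1,0],[0,0,0],10],
    [[0,1,0],[0,0,0],10],
    [[0,1,0],[0,0,0],10],
  ],
  grip_force=70,
)

```text
clock: 4.43
tcp_pos: [0.5319, -0.3315, 0.0698]
orientation: [0.0, 0.13, 0.992, -0.0]
wrist_force: [-0.2, -1.1, 4.3]
finger_gap: 0.0226
grip_force: 68.4
```

Request:
step_arm(
  moves=[
    [[0,0,-20],[0,0,0],10],
    [[0,0,-50],[0,0,0],10],
    [[0,0,-80],[0,0,0],10],
    [[0,0,-110],[0,0,0],10],
    [[0,0,-120],[0,0,0],10],
    [[0,0,-120],[0,0,0],10],
  ],
)

```text
clock: 4.93
tcp_pos: [0.533, -0.3324, 0.1924]
orientation: [0.002, 0.13, 0.992, -0.001]
wrist_force: [-0.3, -0.5, -0.3]
finger_gap: 0.0226
grip_force: 68.7
```

```bash
python3 -c "
from h import *
to([.548,.06,.19])"
```

```text
t 4.93 tcp [ 0.533  -0.3324  0.1924] shift_mm [ 86.7 383.    1.1] F [-0.3 -0.5 -0.3] gap 0.0226 tilt_rotvec [-0.0023  0.0053 -0.    ]
```

Request:
step_arm(
  moves=[
    [[5,171,0],[0,0,0],10],
    [[5,171,0],[0,0,0],10],
    [[5,171,0],[0,0,0],10],
    [[5,171,0],[0,0,0],10],
    [[5,171,0],[0,0,0],10],
    [[5,171,0],[0,0,0],10],
  ],
)

```text
clock: 5.43
tcp_pos: [0.5702, -0.1616, 0.187]
orientation: [-0.002, 0.128, 0.992, 0.001]
wrist_force: [0.3, -0.9, -0.1]
finger_gap: 0.0225
grip_force: 69.0
```

Request:
step_arm(
  moves=[
    [[5,171,0],[0,0,0],10],
    [[5,171,0],[0,0,0],10],
    [[5,171,0],[0,0,0],10],
    [[5,171,0],[0,0,0],10],
    [[5,171,0],[0,0,0],10],
    [[5,171,0],[0,0,0],10],
    [[5,171,0],[0,0,0],10],
    [[5,171,0],[0,0,0],10],
  ],
)

```text
clock: 6.1
tcp_pos: [0.6097, -0.0002, 0.1884]
orientation: [-0.001, 0.131, 0.991, -0.0]
wrist_force: [0.0, -0.6, -0.9]
finger_gap: 0.0224
grip_force: 69.1
```

```bash
python3 - <<'E'
from h import *
imaging.read_camera("scene")
c=cam("wrist");im=snap("wrist","w3");to([.548,.06,.19]);np.save("w3.npy",c[1])
for P in([.548,.06,.066],[.5566,-.001,.066],[.5652,-.0627,.066]):print(proj("wrist",P,c))
E
```

```text
t 6.2 tcp [ 6.098e-01 -3.000e-04  1.889e-01] shift_mm [75.4 42.1 -1.1] F [ 0.  -0.1 -0.9] gap 0.0225 tilt_rotvec [-0.0003 -0.0006 -0.0029]
[310.32269609  88.24981983]
[237.8322279  120.00052843]
[168.14809844 150.3885434 ]
```

View pics/w3.png

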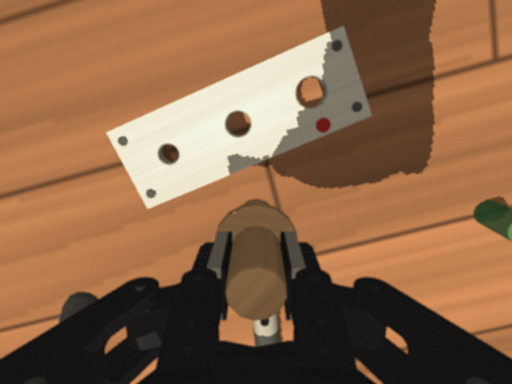

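The three holes show at about (311,91), (238,123) and (169,154), with the red dot at (323,125). The peg is held upright.

```bash
python3 - <<'E'
from h import *
K=cam("wrist")[0];c=(K,np.load("w3.npy"))
im=cv2.imread("pics/w3.png");h=cv2.cvtColor(im,cv2.COLOR_BGR2HSV)
m=cv2.inRange(h,(0,0,90),(180,75,255));m[215:]=0;m[:,:90]=0;m[:,390:]=0
k=cv2.convexHull(max(cv2.findContours(m,0,2)[0],key=cv2.contourArea))
print(cv2.approxPolyDP(k,5,True)[:,0].tolist(),cv2.boxPoints(cv2.minAreaRect(k)).round(1).tolist())
H=[]
for u,v in((311,91),(238,123),(169,154)):
    r=22;q=255-m[v-r:v+r,u-r:u+r]
    n,l,s,ce=cv2.connectedComponentsWithStats(q);i=l[r,r];
    kk=cv2.convexHull(max(cv2.findContours((l==i).astype(np.uint8),0,1)[0],key=cv2.contourArea));e=cv2.fitEllipse(kk)
    p=np.array(e[0])+[u-r,v-r];print(p.round(1),np.round(e[1],1),s[i]);H.append(p)
for z in(.062,.066,.070):
    X=[plane("wrist",*p,z,c) for p in H];print(z,np.round(X,4).tolist(),[round(np.linalg.norm(X[i]-X[i+1])*1e3,1) for i in(0,1)])
# held peg: top, collar in image
t=c[1]
E
```

```text
[[344, 27], [369, 116], [146, 206], [107, 132]] [[105.19999694824219, 130.0], [342.79998779296875, 24.399999618530273], [381.20001220703125, 110.5999984741211], [143.5, 216.1999969482422]]
[310.5  91.7] [28.6 31. ] [  8   8  29  31 692]
[238.1 122.8] [23.4 24. ] [ 11  11  24  23 447]
[168.7 153.3] [17.1 19.1] [ 13  12  19  19 264]
0.062 [[0.5507, 0.0602, 0.062], [0.559, -0.0017, 0.062], [0.5679, -0.0643, 0.062]] [np.float64(62.5), np.float64(63.2)]
0.066 [[0.5506, 0.0596, 0.066], [0.5588, -0.0014, 0.066], [0.5675, -0.063, 0.066]] [np.float64(61.5), np.float64(62.3)]
0.07 [[0.5505, 0.059, 0.07], [0.5585, -0.0011, 0.07], [0.5672, -0.0618, 0.07]] [np.float64(60.6), np.float64(61.3)]
```

Request:
step_arm(
  moves=[
    [[36,21,0],[0,0,0],10],
    [[72,42,0],[0,0,0],10],
    [[72,42,25],[0,0,0],10],
    [[72,42,50],[0,0,0],10],
    [[72,42,55],[0,0,0],10],
    [[72,42,55],[0,0,0],10],
    [[72,42,55],[0,0,0],10],
    [[72,42,55],[0,0,0],10],
  ],
)

```text
clock: 6.87
tcp_pos: [0.5526, 0.0601, 0.1356]
orientation: [0.001, 0.131, 0.991, 0.0]
wrist_force: [0.2, -0.3, -0.7]
finger_gap: 0.0227
grip_force: 69.1
```

```bash
python3 - <<'E'
from h import *
imaging.read_camera("scene");imaging.read_camera("scene")
a=snap("scene","s4");b=snap("side","d4")
to([.5506,.0596,.12])
z=lambda i,x,y,w,h,k:cv2.resize(i[y:y+h,x:x+w,::-1],(w*k,h*k),interpolation=cv2.INTER_CUBIC)
cv2.imwrite("pics/c4.png",np.hstack([z(a,200,135,80,110,5),z(b,240,125,80,110,5)]))
t=telemetry.get_state()["tcp_pos"]
for n in("scene","side"):print(n,proj(n,t-[0,0,.0498]),proj(n,[.5506,.0596,.066]),proj(n,[.5483,.06,.066]))
E
```

```text
t 7.07 tcp [0.5522 0.0606 0.1353] shift_mm [ 1.3 -1.4 15.3] F [-0.4  0.1 -0.7] gap 0.0224 tilt_rotvec [ 0.0005  0.0017 -0.0006]
scene [245.33683626 187.7094772 ] [244.74446229 193.20298419] [244.32919236 192.85192028]
side [277.60399764 201.31196564] [277.87885885 206.03660695] [278.56364238 206.37193472]
```

View pics/c4.png

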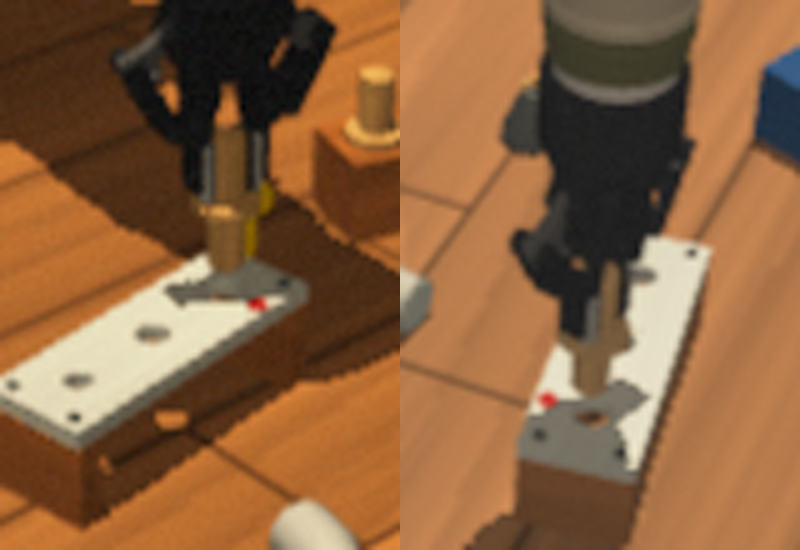

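The peg hangs over the red-dot hole. In scene the foot is at about (245,188), and the hole just below it at about (245,193).

Request:
step_arm(
  moves=[
    [[1,-1,4],[0,0,0],10],
    [[1,-1,8],[0,0,0],10],
    [[1,-1,12],[0,0,0],10],
    [[1,-1,13],[0,0,0],10],
    [[1,-1,14],[0,0,0],10],
    [[1,-1,15],[0,0,0],10],
    [[1,-1,16],[0,0,0],10],
    [[1,-1,17],[0,0,0],10],
  ],
)

```text
clock: 7.73
tcp_pos: [0.5503, 0.0602, 0.1173]
orientation: [0.0, 0.13, 0.992, 0.0]
wrist_force: [0.2, 0.3, -1.2]
finger_gap: 0.0226
grip_force: 69.1
```

Request:
step_arm(
  moves=[
    [[0,0,0.8],[0,0,0],10],
    [[0,0,1.6],[0,0,0],10],
    [[0,0,2.4],[0,0,0],10],
    [[0,0,3.2],[0,0,0],10],
    [[0,0,4],[0,0,0],10],
    [[0,0,4],[0,0,0],10],
  ],
)

```text
clock: 8.23
tcp_pos: [0.5501, 0.0602, 0.1131]
orientation: [-0.0, 0.13, 0.992, 0.0]
wrist_force: [-0.0, -0.0, -1.0]
finger_gap: 0.0225
grip_force: 69.1
```

Request:
step_arm(
  moves=[
    [[0,0,0.8],[0,0,0],10],
    [[0,0,1.6],[0,0,0],10],
    [[0,0,2.4],[0,0,0],10],
    [[0,0,3.2],[0,0,0],10],
    [[0,0,4],[0,0,0],10],
    [[0,0,4.8],[0,0,0],10],
    [[0,0,5.6],[0,0,0],10],
    [[0,0,6],[0,0,0],10],
  ],
)

```text
clock: 8.9
tcp_pos: [0.5501, 0.0602, 0.1072]
orientation: [-0.0, 0.13, 0.992, 0.0]
wrist_force: [0.4, -0.5, -0.2]
finger_gap: 0.0228
grip_force: 69.1
```

Request:
step_arm(
  moves=[
    [[0,0,3],[0,0,0],10],
    [[0,0,6],[0,0,0],10],
    [[0,0,9],[0,0,0],10],
    [[0,0,12],[0,0,0],10],
    [[0,0,15],[0,0,0],10],
    [[0,0,18],[0,0,0],10],
    [[0,0,21],[0,0,0],10],
    [[0,0,23],[0,0,0],10],
  ],
)

```text
clock: 9.57
tcp_pos: [0.55, 0.0602, 0.0838]
orientation: [-0.0, 0.13, 0.992, 0.0]
wrist_force: [0.1, 0.2, -0.8]
finger_gap: 0.0224
grip_force: 69.1
```

Request:
step_arm(
  moves=[
    [[0,0,0.8],[0,0,0],10],
    [[0,0,1.6],[0,0,0],10],
    [[0,0,2.4],[0,0,0],10],
    [[0,0,3.2],[0,0,0],10],
    [[0,0,4],[0,0,0],10],
    [[0,0,4.8],[0,0,0],10],
  ],
)

```text
clock: 10.07
tcp_pos: [0.5502, 0.0602, 0.0795]
orientation: [0.0, 0.13, 0.992, 0.0]
wrist_force: [0.1, 0.4, -1.3]
finger_gap: 0.0221
grip_force: 69.1
```

Request:
step_arm(
  moves=[
    [[0,0,0.8],[0,0,0],10],
    [[0,0,1.6],[0,0,0],10],
    [[0,0,2.4],[0,0,0],10],
    [[0,0,2.8],[0,0,0],10],
    [[0,0,2.8],[0,0,0],10],
  ],
)

```text
clock: 10.48
tcp_pos: [0.5502, 0.0602, 0.0771]
orientation: [0.0, 0.13, 0.992, 0.0]
wrist_force: [-1.7, -0.9, 3.8]
finger_gap: 0.0222
grip_force: 70.1
```

Request:
step_arm(
  moves=[
    [[0,0,0.4],[0,0,0],10],
    [[0,0,0.6],[0,0,0],10],
    [[0,0,0.6],[0,0,0],10],
    [[0,0,0.6],[0,0,0],10],
  ],
)

```text
clock: 10.82
tcp_pos: [0.5502, 0.0602, 0.0771]
orientation: [0.0, 0.13, 0.992, 0.0]
wrist_force: [-2.9, -0.9, 8.2]
finger_gap: 0.0226
grip_force: 70.1
```

Request:
step_arm(
  moves=[
    [[0,0,-3],[0,0,0],10],
    [[0,0,-15],[0,0,0],10],
    [[0,0,-30],[0,0,0],10],
    [[0,0,-45],[0,0,0],10],
    [[0,0,-55],[0,0,0],10],
    [[0,0,-55],[0,0,0],10],
    [[-12,-29,-55],[0,0,0],10],
    [[-24,-57,-55],[0,0,0],10],
  ],
)

```text
clock: 11.48
tcp_pos: [0.5584, -0.0004, 0.1306]
orientation: [-0.0, 0.128, 0.992, 0.0]
wrist_force: [0.5, -0.4, -0.3]
finger_gap: 0.0226
grip_force: 69.7
```

Request:
step_arm(
  moves=[
    [[0,0,0],[0,0,0],10],
    [[0,0,0],[0,0,0],10],
    [[0,0,0],[0,0,0],10],
    [[0,0,0],[0,0,0],10],
  ],
)

```text
clock: 11.82
tcp_pos: [0.5581, -0.0004, 0.1305]
orientation: [-0.001, 0.13, 0.992, 0.0]
wrist_force: [-0.2, 0.3, -0.3]
finger_gap: 0.0225
grip_force: 69.6
```

```bash
python3 - <<'E'
from h import *
to([.5586,-.0013,.120])
E
```

```text
t 11.82 tcp [ 5.581e-01 -4.000e-04  1.305e-01] shift_mm [-0.7 -0.8 10.5] F [-0.2  0.3 -0.3] gap 0.0225 tilt_rotvec [ 0.0002 -0.0012  0.0005]
```

Request:
step_arm(
  moves=[
    [[-0.5,-0.8,4],[0,0,0],10],
    [[-0.5,-0.8,8],[0,0,0],10],
    [[-0.5,-0.8,11],[0,0,0],10],
    [[-0.5,-0.8,12],[0,0,0],10],
    [[-0.5,-0.8,12.8],[0,0,0],10],
    [[-0.5,-0.8,13.5],[0,0,0],10],
    [[-0.5,-0.8,14],[0,0,0],10],
    [[-0.5,-0.8,14],[0,0,0],10],
  ],
)

```text
clock: 12.48
tcp_pos: [0.5589, -0.0019, 0.1171]
orientation: [0.0, 0.13, 0.992, 0.0]
wrist_force: [-0.1, 0.2, -1.2]
finger_gap: 0.0225
grip_force: 69.6
```

Request:
step_arm(
  moves=[
    [[0,0,0.5],[0,0,0],10],
    [[0,0,1],[0,0,0],10],
    [[0,0,1.5],[0,0,0],10],
    [[0,0,1.5],[0,0,0],10],
  ],
)

```text
clock: 12.82
tcp_pos: [0.5587, -0.0017, 0.1158]
orientation: [-0.0, 0.13, 0.992, 0.0]
wrist_force: [-1.4, 0.7, 2.2]
finger_gap: 0.0226
grip_force: 69.6
```

Request:
step_arm(
  moves=[
    [[0.4,0.3,0.2],[0,0,0],10],
    [[0.4,0.3,0.5],[0,0,0],10],
    [[0.4,0.3,0.5],[0,0,0],10],
  ],
)

```text
clock: 13.07
tcp_pos: [0.5585, -0.0015, 0.1152]
orientation: [-0.0, 0.13, 0.992, 0.0]
wrist_force: [-2.5, 1.2, 3.9]
finger_gap: 0.0226
grip_force: 69.6
```

Request:
step_arm(
  moves=[
    [[0.5,0.1,0],[0,0,0],10],
    [[0.9,0.2,0],[0,0,0],10],
    [[0.9,0.2,0],[0,0,0],10],
  ],
)

```text
clock: 13.32
tcp_pos: [0.5581, -0.0013, 0.1151]
orientation: [0.0, 0.13, 0.992, -0.0]
wrist_force: [0.3, 0.5, 2.1]
finger_gap: 0.0227
grip_force: 69.6
```

Request:
step_arm(
  moves=[
    [[0,0.1,0.3],[0,0,0],10],
    [[0,0.1,0.6],[0,0,0],10],
    [[0,0.1,1],[0,0,0],10],
    [[0,0.1,1],[0,0,0],10],
  ],
)

```text
clock: 13.65
tcp_pos: [0.5582, -0.0013, 0.1149]
orientation: [0.001, 0.13, 0.992, -0.0]
wrist_force: [-1.6, -0.4, 7.5]
finger_gap: 0.0225
grip_force: 69.9
```

Request:
step_arm(
  moves=[
    [[0.5,0,0],[0,0,0],10],
    [[1,0,0],[0,0,0],10],
    [[1,0,0],[0,0,0],10],
  ],
)

```text
clock: 13.9
tcp_pos: [0.5579, -0.0012, 0.1149]
orientation: [0.001, 0.13, 0.991, -0.0]
wrist_force: [-1.0, -1.3, 5.9]
finger_gap: 0.0226
grip_force: 69.8
```

Request:
step_arm(
  moves=[
    [[-1,0,0],[0,0,0],10],
    [[-2,0,0],[0,0,0],10],
    [[-2,0,0],[0,0,0],10],
  ],
)

```text
clock: 14.15
tcp_pos: [0.5585, -0.0014, 0.1148]
orientation: [-0.0, 0.13, 0.992, -0.0]
wrist_force: [-3.7, -0.1, 9.0]
finger_gap: 0.0226
grip_force: 70.0
```

Request:
step_arm(
  moves=[
    [[1,0.5,0],[0,0,0],10],
    [[1,1,0],[0,0,0],10],
    [[1,1,0],[0,0,0],10],
  ],
)

```text
clock: 14.4
tcp_pos: [0.5582, -0.001, 0.1148]
orientation: [0.0, 0.13, 0.991, -0.001]
wrist_force: [-1.0, -2.8, 7.1]
finger_gap: 0.0228
grip_force: 70.0
```

Request:
step_arm(
  moves=[
    [[0,-1,0],[0,0,0],10],
    [[0,-2,0],[0,0,0],10],
    [[0,-2,0],[0,0,0],10],
  ],
)

```text
clock: 14.65
tcp_pos: [0.5581, -0.0015, 0.1148]
orientation: [0.001, 0.13, 0.992, 0.001]
wrist_force: [-1.2, 1.4, 7.1]
finger_gap: 0.0225
grip_force: 69.9
```

Request:
step_arm(
  moves=[
    [[0.2,0.7,0.4],[0,0,0],10],
    [[0.2,0.7,0.8],[0,0,0],10],
    [[0.2,0.7,1.2],[0,0,0],10],
    [[0.2,0.7,1.2],[0,0,0],10],
  ],
)

```text
clock: 14.98
tcp_pos: [0.5582, -0.0014, 0.1147]
orientation: [0.001, 0.13, 0.992, -0.0]
wrist_force: [-3.5, 0.9, 12.8]
finger_gap: 0.0223
grip_force: 70.5
```

```bash
python3 - <<'E'
from h import *
a=snap("scene","s5");b=snap("side","d5");to([.5502,.0602,.13])
z=lambda i,x,y,w,h,k:cv2.resize(i[y:y+h,x:x+w,::-1],(w*k,h*k),interpolation=cv2.INTER_CUBIC)
cv2.imwrite("pics/c5.png",np.hstack([z(a,190,145,80,100,5),z(b,245,120,80,100,5)]))
E
```

```text
t 15.08 tcp [ 0.5582 -0.0013  0.1147] shift_mm [ 23.6  57.4 -15.4] F [-2.7  0.9 12.4] gap 0.0225 tilt_rotvec [0.0003 0.0024 0.    ]
```

View pics/c5.png

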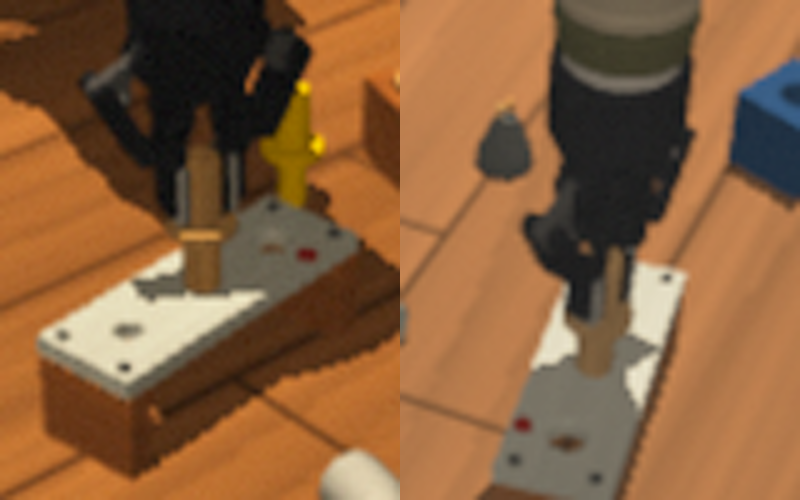

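The crop shows the peg standing on the middle hole with its collar well above the plate, but the shank looks slimmer than a thick one should. I'll lift it clear and measure the shank's width against the collar.

Request:
step_arm(
  moves=[
    [[0,0,-3],[0,0,0],10],
    [[0,0,-12],[0,0,0],10],
    [[0,0,-24],[0,0,0],10],
    [[0,0,-36],[0,0,0],10],
    [[0,0,-45],[0,0,0],10],
    [[0,0,-45],[0,0,0],10],
    [[0,0,-45],[0,0,0],10],
  ],
)

```text
clock: 15.67
tcp_pos: [0.5579, -0.0013, 0.1582]
orientation: [0.0, 0.13, 0.992, 0.0]
wrist_force: [0.1, 0.5, -0.4]
finger_gap: 0.0223
grip_force: 69.7
```

```bash
python3 - <<'E'
from h import *
a=snap("scene","s6");b=snap("side","d6");to([.5583,-.0013,.13])
t=telemetry.get_state()["tcp_pos"]-[0,0,.0498]
z=lambda i,x,y,w,h,k:cv2.resize(i[y:y+h,x:x+w,::-1],(w*k,h*k),interpolation=cv2.INTER_LANCZOS4)
o=[]
for n,i in(("scene",a),("side",b)):
    f=proj(n,t);q=proj(n,t+[0,0,.04]);K,T=cam(n)[:2];d=np.linalg.norm(t-T[:3,3]);print(n,"foot",f,"collar",q,"px/mm",K[0,0]/d/1000)
    x,y=int(f[0])-20,int(q[1])-16;o.append(z(i,x,y,40,50,10));print("crop origin",x,y)
cv2.imwrite("pics/c6.png",np.hstack(o))
E
```

```text
t 15.77 tcp [ 0.5571 -0.0012  0.1572] shift_mm [-1.2  0.2 27.2] F [-0.1 -0.2 -0.6] gap 0.0228 tilt_rotvec [ 0.     -0.0011 -0.    ]
scene foot [230.30100153 189.42580168] collar [229.98410984 177.23739874] px/mm 0.35123588091703495
crop origin 210 161
side foot [284.51535312 182.01727728] collar [285.47237938 171.58485408] px/mm 0.3413662900478387
crop origin 264 155
```

View pics/c6.png

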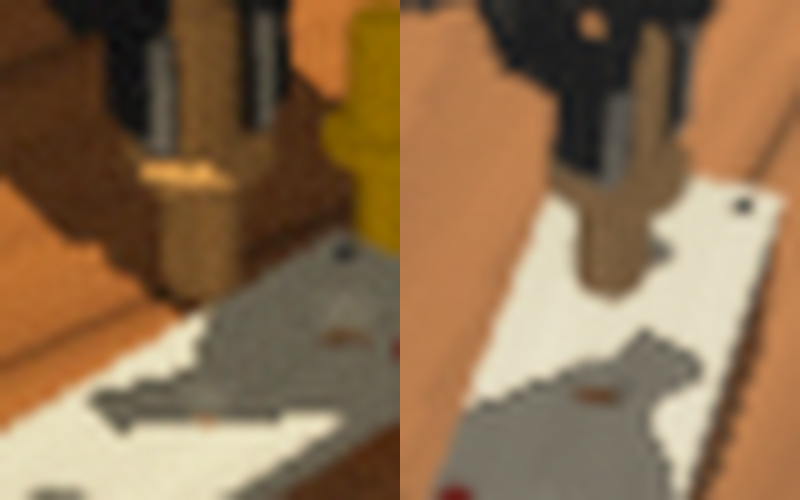

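The side crop sets the shank against the white plate: about 75 of 400 crop px, against about 142 for the 42 mm collar, so roughly 22 mm. I'll check this at subpixel level.

```bash
python3 - <<'E'
from h import *
b=cv2.imread("pics/d6.png").astype(float).sum(2)
for y in(178,179,180,181,182,183): print(y,b[y,276:298].astype(int).tolist())
i=cv2.imread("pics/d6.png").astype(float)[:,:,0]
for y in(178,179,180,181,182,183):
    r=i[y,276:298];m=r[4:12].min();L=r[:3].max();R=r[13:].max()
    # area-based width: fractional darkness
    w=sum(np.clip((L-v)/(L-m),0,1) for v in r[:9])+sum(np.clip((R-v)/(R-m),0,1) for v in r[9:12]) ;print(y,r.astype(int).tolist())
E
```

```text
178 [383, 544, 638, 634, 619, 480, 254, 273, 286, 274, 264, 269, 287, 436, 572, 622, 639, 636, 640, 638, 641, 645]
179 [445, 575, 637, 636, 591, 431, 258, 269, 283, 278, 267, 265, 271, 312, 411, 561, 636, 638, 638, 641, 643, 646]
180 [522, 624, 639, 637, 599, 436, 255, 275, 279, 276, 266, 264, 260, 282, 349, 527, 632, 639, 637, 647, 648, 645]
181 [584, 639, 637, 637, 604, 443, 258, 271, 283, 272, 261, 265, 296, 400, 504, 602, 639, 640, 640, 647, 650, 645]
182 [626, 639, 637, 638, 625, 485, 259, 276, 283, 271, 264, 262, 421, 585, 635, 642, 640, 642, 641, 648, 647, 645]
183 [644, 639, 639, 644, 652, 568, 359, 280, 278, 267, 264, 347, 545, 642, 645, 642, 641, 641, 647, 648, 646, 646]
178 [80, 152, 193, 191, 184, 138, 57, 62, 65, 61, 59, 61, 71, 126, 170, 187, 194, 192, 194, 193, 194, 196]
179 [108, 164, 193, 192, 174, 122, 59, 60, 64, 63, 60, 59, 67, 90, 123, 167, 192, 193, 193, 194, 195, 197]
180 [141, 185, 194, 193, 177, 124, 57, 62, 62, 63, 60, 59, 63, 79, 104, 157, 191, 194, 193, 197, 197, 196]
181 [167, 194, 192, 193, 179, 126, 58, 60, 63, 61, 58, 60, 75, 114, 149, 180, 194, 194, 194, 197, 198, 196]
182 [186, 193, 192, 193, 187, 139, 58, 62, 64, 61, 59, 59, 118, 172, 192, 195, 194, 195, 194, 197, 196, 196]
183 [196, 194, 194, 195, 199, 166, 95, 63, 62, 59, 59, 91, 159, 195, 196, 195, 194, 194, 196, 197, 196, 196]
```

Everything agrees that this is the thick peg:
- **Refusal:** the foot stopped 2.3 mm into the mouth at 13 N, held on all sides.
- **Width:** the shank measures about 22 mm, and the bore is 20.5 mm.

So it goes back to the widest hole.

Request:
step_arm(
  moves=[
    [[12,29,0],[0,0,0],10],
    [[23,57.5,0],[0,0,0],10],
    [[23,57.5,10],[0,0,0],10],
    [[23,57.5,22],[0,0,0],10],
    [[23,57.5,30],[0,0,0],10],
    [[23,57.5,32],[0,0,0],10],
    [[23,57.5,32],[0,0,0],10],
    [[23,57.5,32],[0,0,0],10],
  ],
)

```text
clock: 16.43
tcp_pos: [0.5501, 0.0598, 0.1257]
orientation: [-0.0, 0.13, 0.991, 0.0]
wrist_force: [0.3, 0.7, -1.0]
finger_gap: 0.0224
grip_force: 69.7
```

```bash
python3 -c "
from h import *
to([.5501,.0602,.1171])"
```

```text
t 16.43 tcp [0.5501 0.0598 0.1257] shift_mm [0.1 0.4 8.6] F [ 0.3  0.7 -1. ] gap 0.0224 tilt_rotvec [-0.     -0.0005 -0.0007]
```

Request:
step_arm(
  moves=[
    [[0,0.2,3],[0,0,0],10],
    [[0,0.2,6],[0,0,0],10],
    [[0,0.2,7],[0,0,0],10],
    [[0,0.2,7.8],[0,0,0],10],
    [[0,0.2,8.6],[0,0,0],10],
    [[0,0.2,9.4],[0,0,0],10],
    [[0,0.2,10.2],[0,0,0],10],
    [[0,0.2,11],[0,0,0],10],
  ],
)

```text
clock: 17.1
tcp_pos: [0.5502, 0.0604, 0.1149]
orientation: [0.0, 0.13, 0.992, 0.0]
wrist_force: [-0.5, -0.8, -0.8]
finger_gap: 0.0229
grip_force: 69.7
```

Request:
step_arm(
  moves=[
    [[0,0,0.8],[0,0,0],10],
    [[0,0,1.6],[0,0,0],10],
    [[0,0,2.4],[0,0,0],10],
    [[0,0,3.2],[0,0,0],10],
    [[0,0,4],[0,0,0],10],
    [[0,0,4.8],[0,0,0],10],
    [[0,0,5.6],[0,0,0],10],
    [[0,0,6],[0,0,0],10],
  ],
)

```text
clock: 17.77
tcp_pos: [0.5501, 0.0604, 0.1088]
orientation: [-0.0, 0.13, 0.992, 0.0]
wrist_force: [0.1, -0.1, -0.1]
finger_gap: 0.0226
grip_force: 69.7
```

Clear in the bore. Going on to about 5 mm above home, then slowly.

Request:
step_arm(
  moves=[
    [[0,0,3],[0,0,0],10],
    [[0,0,6],[0,0,0],10],
    [[0,0,9],[0,0,0],10],
    [[0,0,12],[0,0,0],10],
    [[0,0,15],[0,0,0],10],
    [[0,0,18],[0,0,0],10],
    [[0,0,21],[0,0,0],10],
    [[0,0,25],[0,0,0],10],
  ],
)

```text
clock: 18.43
tcp_pos: [0.5503, 0.0604, 0.0837]
orientation: [0.0, 0.13, 0.992, 0.0]
wrist_force: [-0.2, 0.6, -0.1]
finger_gap: 0.0226
grip_force: 69.7
```

Request:
step_arm(
  moves=[
    [[0,0,0.8],[0,0,0],10],
    [[0,0,1.6],[0,0,0],10],
    [[0,0,2.4],[0,0,0],10],
    [[0,0,3.2],[0,0,0],10],
    [[0,0,4],[0,0,0],10],
    [[0,0,4.8],[0,0,0],10],
    [[0,0,5.6],[0,0,0],10],
    [[0,0,6],[0,0,0],10],
  ],
)

```text
clock: 19.1
tcp_pos: [0.5502, 0.0604, 0.0778]
orientation: [0.0, 0.13, 0.992, 0.0]
wrist_force: [0.1, -0.1, -0.3]
finger_gap: 0.0225
grip_force: 69.7
```

Request:
step_arm(
  moves=[
    [[0,0,0.5],[0,0,0],10],
    [[0,0,1],[0,0,0],10],
    [[0,0,1.2],[0,0,0],10],
    [[0,0,1.2],[0,0,0],10],
  ],
)

```text
clock: 19.43
tcp_pos: [0.5503, 0.0604, 0.0771]
orientation: [0.0, 0.13, 0.992, 0.0]
wrist_force: [-1.7, 0.3, 3.6]
finger_gap: 0.0223
grip_force: 69.8
```

Request:
step_arm(
  moves=[
    [[0,0,0],[0,0,0],30],
    [[0,0,0],[0,0,0],40],
    [[0,0,0],[0,0,0],55],
    [[0,0,0],[0,0,0],70],
    [[0,0,0],[0,0,0],70],
    [[0,0,0],[0,0,0],70],
  ],
)

```text
clock: 19.93
tcp_pos: [0.5502, 0.0604, 0.0766]
orientation: [-0.0, 0.13, 0.992, 0.0]
wrist_force: [0.5, 1.3, -0.6]
finger_gap: 0.07
grip_force: 0.0
```

Request:
step_arm(
  moves=[
    [[0,0,-10],[0,0,0],70],
    [[0,0,-30],[0,0,0],70],
    [[0,0,-60],[0,0,0],70],
    [[0,0,-90],[0,0,0],70],
    [[0,0,-120],[0,0,0],70],
    [[0,0,-130],[0,0,0],70],
    [[0,0,-130],[0,0,0],70],
    [[0,0,-130],[0,0,0],70],
  ],
)

```text
clock: 20.6
tcp_pos: [0.5505, 0.0604, 0.2072]
orientation: [0.001, 0.13, 0.992, 0.0]
wrist_force: [0.1, 0.3, 0.3]
finger_gap: 0.07
grip_force: 0.0
```

```bash
python3 - <<'E'
from h import *
a=snap("scene","s7");b=snap("side","d7");to([.55,.06,.2])
z=lambda i,x,y,w,h,k:cv2.resize(i[y:y+h,x:x+w,::-1],(w*k,h*k),interpolation=cv2.INTER_CUBIC)
cv2.imwrite("pics/c7.png",np.hstack([z(a,190,140,120,100,3),z(b,230,165,120,130,3)[:300]]))
E
```

```text
t 20.7 tcp [0.5492 0.0605 0.2051] shift_mm [-0.9 -0.2  5.1] F [ 0.  -0.4 -0.6] gap 0.07 tilt_rotvec [-0.0005 -0.0026 -0.0001]
```

View pics/c7.png

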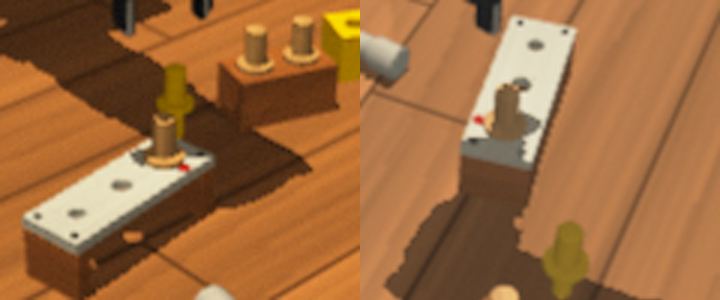

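The peg stands in the red-dot hole at scene (245,190), upright with its collar on the plate. The gripper is clear, and both rack pegs are where they were.

```bash
python3 -c "
from h import *
print(env.hand_in())"
```

```text
the job is handed in; nothing more can be done
None
```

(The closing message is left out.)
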